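# Stroke the jewellery box lids shut

### The job

Shut the five half-open lids of the long jewellery box with one light stroke of the fingertips: begin at the end with the raised block, run over the row of domed studs on the lids to the other end without lifting off on the way, and then take the hand clear, leaving every lid shut. Grasp and lift nothing, don't shove the box or push a lid wider open, and leave everything else on the shelf where it is.

Things in the scene. Friction and masses are not known exactly. Their poses are not given: they have to be found in the camera images.
- ringbox: long slim metal jewellery box, 256 x 60 mm, 0.7 kg, loose, at any yaw. Origin: centre of its underside. Its x axis runs along the row of five lids, from the raised block (x -128 to -98 mm) to the low end (x +128 mm, top 49 mm up). Lids lid0 (next to the block) to lid4: 41 mm long in x, 56 wide, 3 thick, pitch 44; shut, plate tops 49 mm and stud tops 55 mm up
- start (a point): centre of the top face of the raised block (30 mm along the box's x, 60 mm wide), 55 mm above the shelf, level with the tops of the studs of shut lids
- stud0 (a point): top of the domed stud (22 mm wide at its foot, 6 mm high) on lid 0, on the box's centre line, 28 mm from the lid's hinge line towards the low end; moves with the lid
- stud1 (a point): top of the domed stud (22 mm wide at its foot, 6 mm high) on lid 1, on the box's centre line, 28 mm from the lid's hinge line towards the low end; moves with the lid
- stud2 (a point): top of the domed stud (22 mm wide at its foot, 6 mm high) on lid 2, on the box's centre line, 28 mm from the lid's hinge line towards the low end; moves with the lid
- stud3 (a point): top of the domed stud (22 mm wide at its foot, 6 mm high) on lid 3, on the box's centre line, 28 mm from the lid's hinge line towards the low end; moves with the lid
- stud4 (a point): top of the domed stud (22 mm wide at its foot, 6 mm high) on lid 4, on the box's centre line, 28 mm from the lid's hinge line towards the low end; moves with the lid
- lid0 (a joint): opening angle of lid 0, rad. Its hinge line runs across the box at x = -96 mm, 46 mm up, on the lid edge nearest the block; the edge farthest from the block stands up when ajar. 0 shut, starts between 0.3 and 0.6, stop at 1.2. Stays where it is left; under 2 N on the stud moves it
- lid1 (a joint): opening angle of lid 1, rad. Its hinge line runs across the box at x = -52 mm, 46 mm up, on the lid edge nearest the block; the edge farthest from the block stands up when ajar. 0 shut, starts between 0.3 and 0.6, stop at 1.2. Stays where it is left; under 2 N on the stud moves it
- lid2 (a joint): opening angle of lid 2, rad. Its hinge line runs across the box at x = -8 mm, 46 mm up, on the lid edge nearest the block; the edge farthest from the block stands up when ajar. 0 shut, starts between 0.3 and 0.6, stop at 1.2. Stays where it is left; under 2 N on the stud moves it
- lid3 (a joint): opening angle of lid 3, rad. Its hinge line runs across the box at x = 36 mm, 46 mm up, on the lid edge nearest the block; the edge farthest from the block stands up when ajar. 0 shut, starts between 0.3 and 0.6, stop at 1.2. Stays where it is left; under 2 N on the stud moves it
- lid4 (a joint): opening angle of lid 4, rad. Its hinge line runs across the box at x = 80 mm, 46 mm up, on the lid edge nearest the block; the edge farthest from the block stands up when ajar. 0 shut, starts between 0.3 and 0.6, stop at 1.2. Stays where it is left; under 2 N on the stud moves it
- tray: navy ceramic tray, 120 x 200 x 20 mm, to the robot's left; origin under its centre. Leave alone
- pebble: glass pebble paperweight, 66 mm wide, 28 mm high, beside the box; origin under its centre. Leave alone
- fob: black plastic gate fob, 62 x 36 x 12 mm, beside the box; origin under its centre. Leave alone
- clip: tortoiseshell claw clip, 75 x 35 mm, about 45 mm high, beside the box; origin under its centre. Leave alone
- scent: amber glass scent bottle, 44 mm wide, 100 mm high, to the robot's right; origin under its centre. Leave alone
- casket: closed brass jewellery casket, 104 x 144 x 69 mm, to the robot's right; origin under its centre. Leave alone

How it is judged:
By the outcome, as a careful person would: the job done as asked, in the order asked, and still so for the second after the job is handed in, with the robot touching nothing.
It also fails if it takes over 35 s, if anything falls off the work surface, if the arm or the gripper's body presses on something with over 40 N, if the wrist force passes 120 N, or if a joint passes its speed limit or range.

### The arm

A 7-joint arm with a two-finger parallel gripper is mounted at the origin on the work surface. World frame = base frame: x ahead of the robot, y to its left, z up, the work surface at z = 0. Lengths are in m, angles in degrees, forces in N, time in s.
With the tool pointing down it reaches from about 0.425 to 0.875 m from the base axis. Payload 4.7 kg.
Tool frame: the origin (TCP) lies between the finger pads, 19 mm behind the fingertips; this is the grasp point; z points along the fingers, y is the line along which they close (so a half turn about z gives the same grasp; the last joint's range is limited). The gripper opens to 87 mm and grips with 3 to 60 N. Pads are 19 mm wide; open, the fingers measure 117 mm over their backs; the gripper's body (75 mm by 190 mm) begins 51 mm behind the grasp point.
Start: joints at [-70.182, 18.392, -4.016, 83.108, 1.295, 78.541, -3.26], TCP at [0.212, 0.615, 0.241] pointing down, gripper open.
Joint ranges: [-163.93, 163.93], [-17.29, 119.83], [-79.2, 71.16], [3.27, 140.29], [-89.18, 269.18], [5.43, 117.66], [-154.24, 154.24]. Speed limits (degrees/s): [147.25, 147.25, 180, 180, 180, 180, 180].

### API

Orientations are given as [roll, pitch, yaw] about the fixed x, y, z axes, in that order (R = Rz(yaw) Ry(pitch) Rx(roll)).
In Python, from cell import get_obs, cams, ticket, finder gives the robot as it stands.
- The arm moves only by the shell command python3 -m creep 'ROWS' [FORCE]. ROWS is text: rows parted by semicolons, each of 5 numbers parted by spaces: the shift along the world's x, y, z in m, then the turn about the world's z in degrees, then the finger opening in m, from 0 to 0.087. A call has 1 to 8 rows; each row shifts and turns the commanded pose from where the row before left it; what a row does not reach is not made up. A row lasts 1/8 s, in which the tool goes at most 62.5 mm and 10.7 degrees, less where a joint would pass 70% of its speed; a pose out of reach is approached as far as the arm can. A call with a gripper value outside its range is refused whole. The fingers move at their own pace and stop on an object; FORCE is the grip in N (left out, the last holds). Time passes only in rows, so rows that do not move let the fingers close. It gives the time, the measured TCP pose, the force, the opening and the grip force at its end, in the units of the state.
- get_obs(): the state, without advancing time (a new reading comes with each control period).
- cams.read_camera(name): name is "scene" or "top" or "wrist"; returns the picture (420x560x3 uint8, red, green, blue); there is no depth.
- cams.calibration(name): a dict with "fx", "fy", "cx", "cy" (pixels), "extrinsics" (4x4, takes a point from world to camera coordinates). Camera axes: x right, y down, z forward; pixel columns grow to the right and rows downward; lengths in m; the calibration is good to about 2 mm. A picture is of the moment at which its call begins: read the wrist's pose just before it. calibration takes no time and is no camera call; for the wrist camera it gives the pose at the moment of the call.
- ticket.sign_off(): hands the job in; it is judged then, once.
Trained networks look in the newest picture that a camera, given by its name, has taken for a name from the list of things; names that differ only in an ending like _2 or _b are one class to them, and where a whole thing is asked for, a point or a joint stands for the part that bears it (a point fixed in the world has none). Each returns a list of dicts, best first, with "p" (0 to 1); they miss things now and then, are a little off and sometimes report something else, mostly with a low value. They report only what shows in the picture. A call takes as long as a camera call.
- finder.masks_of(name, camera): "mask" (420x560 bool, what is visible of it) and "xy" ([column, row] in pixels, amid what is visible of it).
- finder.tip_of(name, camera): "xy" ([column, row] in pixels: a listed point, or the origin of a listed thing).
The state is a dict: "time_s": time; "qpos": joint angles; "joint_velocities": joint speeds; "effort": joint torques, N m; "tool_pos": TCP position; "tool_rot": TCP orientation; "force": force on the tool from outside, world axes, zero at the start; "wrist_torque": the same for the moment, N m; "grip_width": finger opening in m; "grasp_force": force on a finger pad.
Only numpy, scipy, OpenCV 4.12 (cv2) and the standard library are available. Lean on these libraries where they do the work, as an engineer would, in place of code of your own. Each camera call takes 0.05 s, during which the arm holds its last target. There are 200 camera calls.

## Working session

There is one attempt and no reset: what is moved stays moved. The work goes in short steps, Python scripts to look and compute and a shell command to move; the robot and the scene stay as the last step left them, time stands still between calls to the robot, and variables do not carry over. Pictures are saved under pics/ and viewed, at most 10 in all, crops included, and the job is handed in when it is done.

```bash
mkdir -p pics; cat > h.py <<'E'
import numpy as np, cv2
from cell import get_obs, cams, ticket, finder
def ray(cal,uv):
    E=np.array(cal["extrinsics"]);R=E[:3,:3];t=E[:3,3]
    d=R.T@np.array([(uv[0]-cal["cx"])/cal["fx"],(uv[1]-cal["cy"])/cal["fy"],1]);return -R.T@t,d
def at_z(cal,uv,z):
    o,d=ray(cal,uv);return o+d*(z-o[2])/d[2]
def tri(c1,u1,c2,u2):
    o1,d1=ray(c1,u1);o2,d2=ray(c2,u2)
    s=np.linalg.lstsq(np.c_[d1,-d2],o2-o1,rcond=None)[0]
    a,b=o1+s[0]*d1,o2+s[1]*d2;return (a+b)/2,np.linalg.norm(a-b)
E
python3 - <<'E'
from h import *
np.set_printoptions(precision=4,suppress=True)
C={}
for n in("top","scene"):
    im=cams.read_camera(n);cv2.imwrite(f"pics/{n}.png",im[:,:,::-1]);C[n]=cams.calibration(n)
    print(n,ray(C[n],(280,210)))
P={}
for k in["start","stud0","stud1","stud2","stud3","stud4","ringbox"]:
    for n in C:
        r=finder.tip_of(k,n);P[k,n]=r
        print(k,n,[(np.round(x["xy"],1),round(x["p"],2)) for x in r[:2]])
    if P[k,"top"] and P[k,"scene"]: print(tri(C["top"],P[k,"top"][0]["xy"],C["scene"],P[k,"scene"][0]["xy"]))
o=get_obs();print(o["time_s"],o["tool_pos"],o["tool_rot"],o["grip_width"])
E
```

```text
top (array([0.3798, 0.0009, 1.0583]), array([ 0.1612, -0.0238, -0.9867]))
scene (array([ 1.1818, -0.5621,  0.6004]), array([-0.6326,  0.5681, -0.5266]))
start top [(array([302.5, 239.8]), 0.64), (array([293.5, 201.4]), 0.36)]
start scene [(array([232.4, 218.1]), 0.68), (array([276.9, 221.5]), 0.53)]
(array([ 0.4692, -0.0817,  0.048 ]), np.float64(0.001952358455005469))
stud0 top [(array([296. , 208.5]), 0.92), (array([288.6, 175.3]), 0.8)]
stud0 scene [(array([239.7, 216. ]), 0.6), (array([273. , 228.5]), 0.55)]
(array([ 0.5315, -0.0788,  0.0856]), np.float64(0.04118437266662105))
stud1 top [(array([296. , 208.5]), 0.92), (array([288.6, 175.3]), 0.8)]
stud1 scene [(array([239.7, 216. ]), 0.6), (array([273. , 228.5]), 0.55)]
(array([ 0.5315, -0.0788,  0.0856]), np.float64(0.04118437266662105))
stud2 top [(array([296. , 208.5]), 0.92), (array([288.6, 175.3]), 0.8)]
stud2 scene [(array([239.7, 216. ]), 0.6), (array([273. , 228.5]), 0.55)]
(array([ 0.5315, -0.0788,  0.0856]), np.float64(0.04118437266662105))
stud3 top [(array([296. , 208.5]), 0.92), (array([288.6, 175.3]), 0.8)]
stud3 scene [(array([239.7, 216. ]), 0.6), (array([273. , 228.5]), 0.55)]
(array([ 0.5315, -0.0788,  0.0856]), np.float64(0.04118437266662105))
stud4 top [(array([296. , 208.5]), 0.92), (array([288.6, 175.3]), 0.8)]
stud4 scene [(array([239.7, 216. ]), 0.6), (array([273. , 228.5]), 0.55)]
(array([ 0.5315, -0.0788,  0.0856]), np.float64(0.04118437266662105))
ringbox top [(array([292.8, 201. ]), 0.68)]
ringbox scene [(array([267.2, 249.8]), 0.83)]
(array([ 0.5774, -0.0592, -0.001 ]), np.float64(0.00132120879650404))
0.8 [0.2118 0.6146 0.2413] [179.9913   0.0018 160.9924] 0.08690891894247446
```

View pics/top.png

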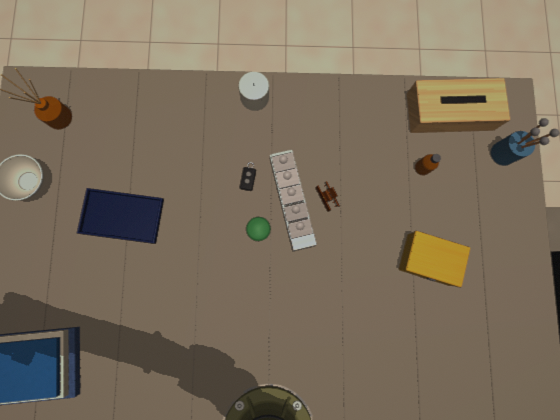

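View pics/scene.png

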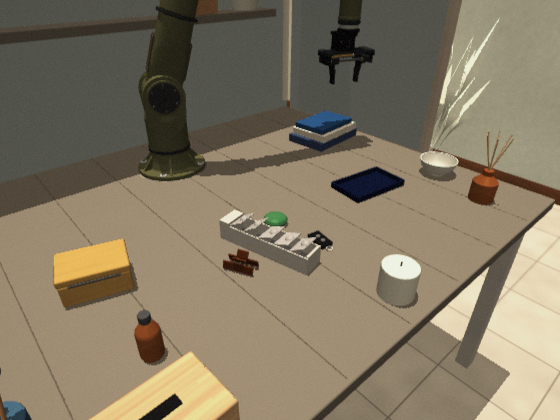

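The top view shows the box with its white block at about (303,241), nearest the robot, and its low end at about (282,155). The scene view agrees. The clip, pebble and fob sit low beside the box, and nothing tall is in the way. I'll move above the start, closing the fingers and turning their closing line along the box.

```bash
python3 -m creep '0.03 -0.05 0 -9 0;0.03 -0.05 0 -9 0;0.03 -0.05 0 -9 0;0.03 -0.05 0 -9 0;0.03 -0.05 0 -9 0;0.03 -0.05 0 -9 0;0.03 -0.05 0 -5 0' 10; python3 -m creep '0.007 -0.05 0 0 0;0.007 -0.05 0 0 0;0.007 -0.05 0 0 0;0.007 -0.05 0 0 0;0.007 -0.05 0 0 0;0.007 -0.05 0 0 0;0.007 -0.047 0 0 0;0 0 0 0 0' 10
python3 - <<'E'
from h import *
np.set_printoptions(precision=4,suppress=True)
o=get_obs();print(o["time_s"],o["tool_pos"],o["tool_rot"],o["force"],o["grip_width"])
im=cams.read_camera("wrist");cv2.imwrite("pics/w1.png",im[:,:,::-1]);c=cams.calibration("wrist")
for k in("start","stud0"):
  for r in finder.tip_of(k,"wrist"): print(k,np.round(r["xy"],1),round(r["p"],2),at_z(c,r["xy"],.055 if k=="start" else .066))
im=cams.read_camera("top");c=cams.calibration("top")
for k in("start","stud0"):
  for r in finder.tip_of(k,"top"): print(k,np.round(r["xy"],1),round(r["p"],2),at_z(c,r["xy"],.055 if k=="start" else .066))
E
```

```text
time_s: 1.68
tool_pos: [0.4226, 0.2629, 0.2417]
tool_rot: [179.9, -0.0, 101.8]
force: [0.6, -0.9, 1.0]
grip_width: 0.0248
grasp_force: 0.0
time_s: 2.68
tool_pos: [0.4707, -0.0868, 0.2418]
tool_rot: [179.9, 0.1, 101.6]
force: [-0.5, 1.5, 0.4]
grip_width: 0.0003
grasp_force: 0.0
2.675 [ 0.4707 -0.0868  0.2418] [179.9421   0.0641 101.5516] [-0.5054  1.4782  0.4278] 0.0002714594395289578
start [274.2 183.7] 0.66 [ 0.4663 -0.0795  0.055 ]
stud0 [357.  183.5] 0.98 [ 0.5459 -0.0601  0.066 ]
stud0 [400.8 179. ] 0.82 [ 0.5868 -0.047   0.066 ]
stud0 [445.7 177.2] 0.63 [ 0.6293 -0.0363  0.066 ]
stud0 [488.7 176.5] 0.6 [ 0.6704 -0.027   0.066 ]
stud0 [306.7 184.4] 0.57 [ 0.4975 -0.0711  0.066 ]
start [303.4 235.8] 0.96 [ 0.4792 -0.0825  0.055 ]
stud0 [281.5 158.4] 0.62 [ 0.6755 -0.0254  0.066 ]
stud0 [297.6 210.7] 0.6 [ 0.5408 -0.0671  0.066 ]
stud0 [288.7 191.8] 0.59 [ 0.5887 -0.0444  0.066 ]
stud0 [285.3 176. ] 0.51 [ 0.6294 -0.0355  0.066 ]
stud0 [298.9 227.7] 0.42 [ 0.4981 -0.0704  0.066 ]
```

View pics/w1.png

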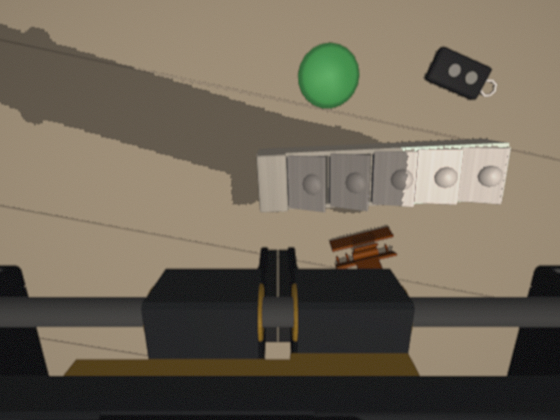

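The wrist view shows the block centred at (273,183) and the studs at (313,184), (356,183), (402,179), (447,177) and (491,176). That puts the box axis at about 14.2° yaw and the start near (0.465, -0.079). Next I go down over the block.

```bash
python3 -m creep '-0.004 0.004 -0.03 2.6 0;-0.004 0.0035 -0.04 0 0;0 0 -0.04 0 0;0 0 -0.03 0 0;0 0 -0.018 0 0;0 0 0 0 0;0 0 0 0 0' 10; python3 -m creep '0 0 -0.002 0 0;0 0 -0.001 0 0;0 0 0 0 0'; python3 - <<'E'
from h import *
im=cams.read_camera("scene");cv2.imwrite("pics/s2.png",cv2.resize(im[170:290,190:350],None,fx=4,fy=4)[:,:,::-1])
E
```

```text
time_s: 3.85
tool_pos: [0.4634, -0.0745, 0.084]
tool_rot: [179.9, 0.0, 104.6]
force: [0.6, -0.1, 0.2]
grip_width: 0.0008
grasp_force: 0.0
time_s: 4.22
tool_pos: [0.4628, -0.0749, 0.0805]
tool_rot: [180.0, -0.0, 104.6]
force: [0.9, -0.9, 0.2]
grip_width: 0.0002
grasp_force: 0.0
```

View pics/s2.png

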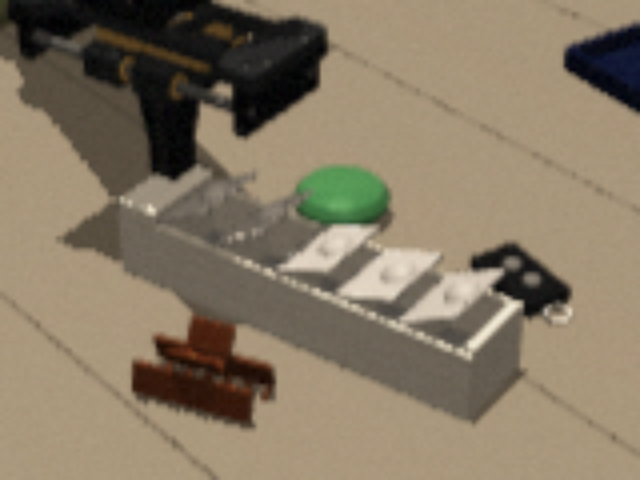

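The fingers are over the block, with the lids ajar beyond. I'll correct 4 mm sideways and probe down gently.

```bash
python3 -m creep '0.001 -0.004 -0.002 0 0;0 0 -0.001 0 0;0 0 -0.001 0 0;0 0 0 0 0'; python3 -m creep '0 0 -0.001 0 0;0 0 0 0 0';python3 -m creep '0 0 -0.001 0 0;0 0 0 0 0'
```

```text
time_s: 4.78
tool_pos: [0.4636, -0.0789, 0.0761]
tool_rot: [-180.0, 0.0, 104.6]
force: [0.2, 0.3, 0.5]
grip_width: 0.0008
grasp_force: 0.0
time_s: 5.03
tool_pos: [0.4637, -0.0789, 0.0752]
tool_rot: [-180.0, -0.0, 104.6]
force: [-1.0, -0.5, -0.3]
grip_width: 0.0003
grasp_force: 0.0
time_s: 5.28
tool_pos: [0.4637, -0.0789, 0.0742]
tool_rot: [180.0, 0.0, 104.6]
force: [-0.8, -1.1, 0.3]
grip_width: 0.0007
grasp_force: 0.0
```

```bash
python3 -m creep '0 0 -0.0005 0 0;0 0 0 0 0';python3 -m creep '0 0 -0.0005 0 0;0 0 0 0 0'
```

```text
time_s: 5.52
tool_pos: [0.4638, -0.0789, 0.0742]
tool_rot: [-180.0, -0.0, 104.6]
force: [-2.3, -0.0, 5.4]
grip_width: 0.0009
grasp_force: 2.6
time_s: 5.78
tool_pos: [0.4638, -0.079, 0.0741]
tool_rot: [-180.0, -0.0, 104.6]
force: [-3.6, -0.1, 10.5]
grip_width: 0.0005
grasp_force: 5.0
```

```bash
python3 -m creep '0.002 0.0005 0.0007 0 0;0.004 0.001 0 0 0;0.004 0.001 0 0 0'; python3 -m creep '0.004 0.001 0 0 0;0.004 0.001 0 0 0'
```

```text
time_s: 6.15
tool_pos: [0.4718, -0.0772, 0.0741]
tool_rot: [-179.7, -0.1, 104.6]
force: [-9.1, -2.2, 11.3]
grip_width: 0.0005
grasp_force: 6.0
time_s: 6.4
tool_pos: [0.4803, -0.0751, 0.0741]
tool_rot: [-179.8, -0.0, 104.6]
force: [-6.0, -0.8, 8.3]
grip_width: 0.0006
grasp_force: 4.1
```

```bash
python3 -m creep '0.002 0.0005 0.0005 0 0;0.003 0.00075 0 0 0'; python3 -m creep '0.003 0.00075 0 0 0;0.003 0.00075 0 0 0'; python3 - <<'E'
from h import *
im=cams.read_camera("scene");cv2.imwrite("pics/s3.png",cv2.resize(im[170:290,190:350],None,fx=4,fy=4)[:,:,::-1])
E
```

```text
time_s: 6.65
tool_pos: [0.4866, -0.0732, 0.0742]
tool_rot: [-180.0, 0.0, 104.6]
force: [-0.5, -0.1, -1.1]
grip_width: 0.0004
grasp_force: 0.9
time_s: 6.9
tool_pos: [0.4932, -0.0715, 0.0744]
tool_rot: [180.0, 0.0, 104.6]
force: [-0.8, -0.2, -0.0]
grip_width: 0.0007
grasp_force: 0.2
```

View pics/s3.png

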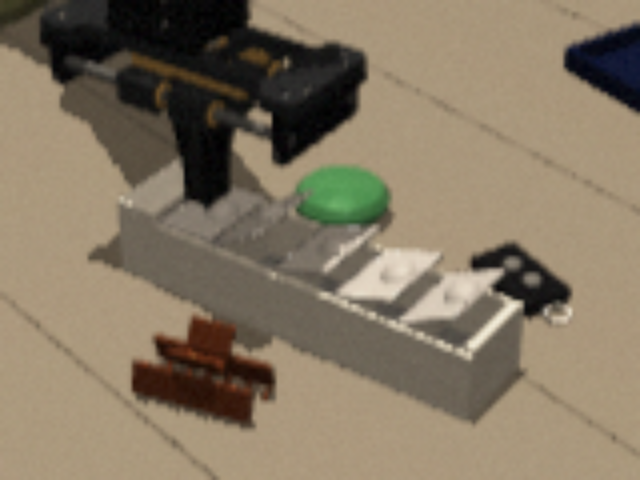

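The box hasn't moved and lid 0 is going down. I'll carry on with a slight press.

```bash
python3 -m creep '0.003 0.00075 -0.0004 0 0;0.003 0.00075 0 0 0;0.003 0.00075 0 0 0';python3 -m creep '0.003 0.00075 0 0 0;0.003 0.00075 0 0 0;0.003 0.00075 0 0 0'
```

```text
time_s: 7.32
tool_pos: [0.5022, -0.0693, 0.0742]
tool_rot: [180.0, 0.0, 104.6]
force: [0.2, 0.3, 0.2]
grip_width: 0.0004
grasp_force: 0.1
time_s: 7.7
tool_pos: [0.5109, -0.0672, 0.0741]
tool_rot: [-180.0, -0.0, 104.6]
force: [-0.4, -0.3, 1.5]
grip_width: 0.0004
grasp_force: 0.6
```

```bash
python3 -m creep '0.003 0.00075 -0.0002 0 0;0.003 0.00075 0 0 0;0.003 0.00075 0 0 0';python3 -m creep '0.003 0.00075 0 0 0;0.003 0.00075 0 0 0;0.003 0.00075 0 0 0';python3 -m creep '0.003 0.00075 0 0 0;0.003 0.00075 0 0 0;0.003 0.00075 0 0 0'
```

```text
time_s: 8.07
tool_pos: [0.5202, -0.0648, 0.0738]
tool_rot: [180.0, 0.0, 104.6]
force: [-0.2, 0.1, -0.5]
grip_width: 0.0005
grasp_force: 0.0
time_s: 8.45
tool_pos: [0.5289, -0.0627, 0.0738]
tool_rot: [-180.0, -0.0, 104.6]
force: [-0.9, 0.5, -0.0]
grip_width: 0.0002
grasp_force: 0.6
time_s: 8.82
tool_pos: [0.5384, -0.0603, 0.0741]
tool_rot: [179.9, 0.0, 104.6]
force: [-0.0, -0.0, 0.6]
grip_width: 0.0006
grasp_force: 0.2
```

```bash
python3 -m creep '0.003 0.00075 -0.0001 0 0;0.003 0.00075 0 0 0;0.003 0.00075 0 0 0';python3 -m creep '0.003 0.00075 0 0 0;0.003 0.00075 0 0 0;0.003 0.00075 0 0 0';  python3 - <<'E'
from h import *
im=cams.read_camera("scene");cv2.imwrite("pics/s4.png",cv2.resize(im[170:290,190:350],None,fx=5,fy=5,interpolation=cv2.INTER_CUBIC)[:,:,::-1])
E
```

```text
time_s: 9.2
tool_pos: [0.5467, -0.0583, 0.074]
tool_rot: [-180.0, -0.0, 104.6]
force: [-3.5, -0.1, 4.1]
grip_width: 0.0004
grasp_force: 1.7
time_s: 9.57
tool_pos: [0.5559, -0.056, 0.0739]
tool_rot: [180.0, 0.0, 104.6]
force: [-1.4, -0.1, 3.0]
grip_width: 0.0002
grasp_force: 1.7
```

View pics/s4.png

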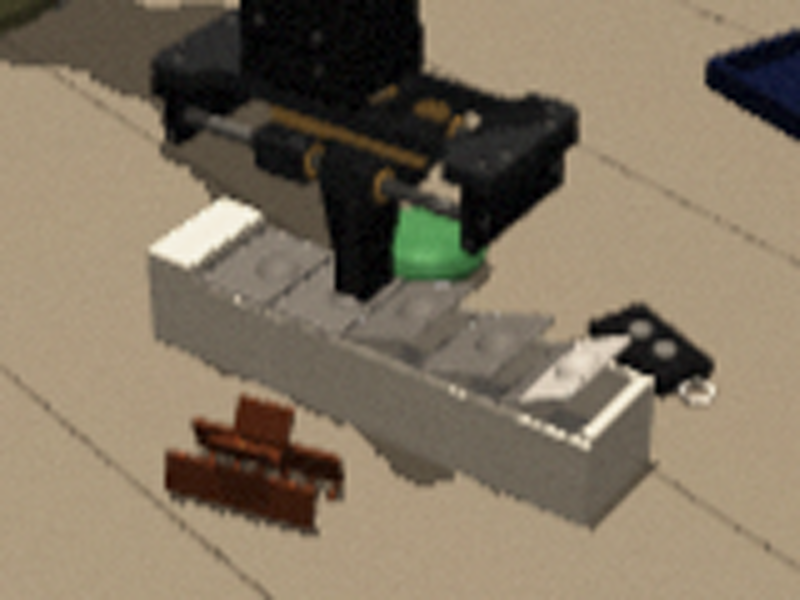

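Lids 0 and 1 are shut and the box hasn't moved, with its corner still at the same pixel.

```bash
python3 -m creep '0.003 0.00075 0 0 0;0.003 0.00075 0 0 0;0.003 0.00075 0 0 0;0.003 0.00075 0 0 0';python3 -m creep '0.003 0.00075 0 0 0;0.003 0.00075 0 0 0;0.003 0.00075 0 0 0;0.003 0.00075 0 0 0';python3 -m creep '0.003 0.00075 0 0 0;0.003 0.00075 0 0 0;0.003 0.00075 0 0 0;0.003 0.00075 0 0 0'
```

```text
time_s: 10.12
tool_pos: [0.5681, -0.0527, 0.0737]
tool_rot: [180.0, 0.0, 104.6]
force: [0.6, 0.1, 0.5]
grip_width: 0.0003
grasp_force: 0.0
time_s: 10.62
tool_pos: [0.5803, -0.0499, 0.0739]
tool_rot: [180.0, 0.0, 104.6]
force: [-0.7, -0.1, -0.2]
grip_width: 0.0004
grasp_force: 0.2
time_s: 11.12
tool_pos: [0.5917, -0.0471, 0.074]
tool_rot: [-180.0, -0.0, 104.6]
force: [-1.5, -0.2, 3.1]
grip_width: 0.0006
grasp_force: 1.7
```

```bash
python3 -m creep '0.003 0.00075 0 0 0;0.003 0.00075 0 0 0;0.003 0.00075 0 0 0;0.003 0.00075 0 0 0';python3 -m creep '0.003 0.00075 0 0 0;0.003 0.00075 0 0 0;0.003 0.00075 0 0 0;0.003 0.00075 0 0 0';python3 -m creep '0.003 0.00075 0 0 0;0.003 0.00075 0 0 0;0.003 0.00075 0 0 0;0.003 0.00075 0 0 0'; python3 - <<'E'
from h import *
im=cams.read_camera("scene");cv2.imwrite("pics/s5.png",cv2.resize(im[170:290,190:350],None,fx=5,fy=5,interpolation=cv2.INTER_CUBIC)[:,:,::-1])
E
```

```text
time_s: 11.62
tool_pos: [0.6044, -0.0436, 0.0737]
tool_rot: [179.9, 0.0, 104.6]
force: [0.0, -0.5, 0.5]
grip_width: 0.0006
grasp_force: 0.0
time_s: 12.12
tool_pos: [0.6157, -0.0409, 0.0737]
tool_rot: [-180.0, -0.0, 104.6]
force: [-2.3, -0.1, 0.4]
grip_width: 0.0004
grasp_force: 0.8
time_s: 12.62
tool_pos: [0.6282, -0.0379, 0.074]
tool_rot: [180.0, 0.0, 104.6]
force: [-0.7, -0.5, 1.4]
grip_width: 0.0008
grasp_force: 0.5
```

View pics/s5.png

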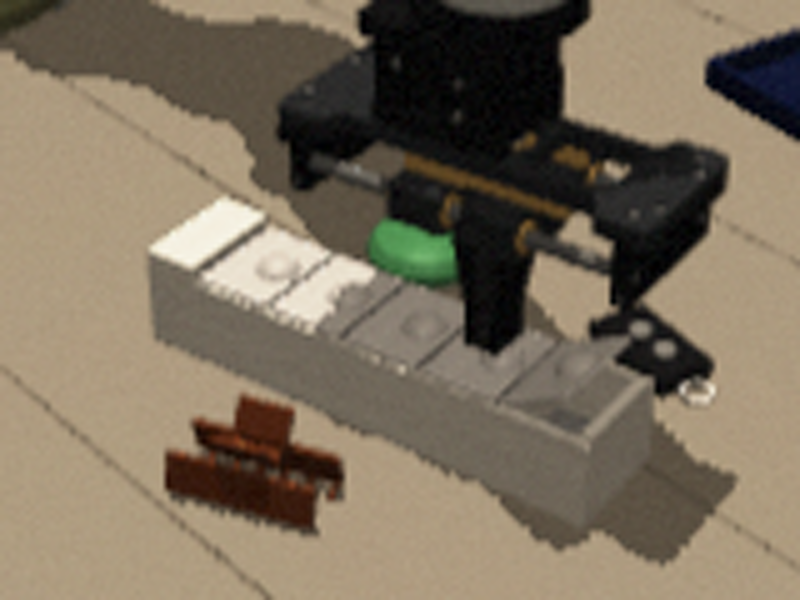

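Lids 0–3 are shut, the box is unmoved, and only lid 4 is left.

```bash
python3 -m creep '0.003 0.00075 0 0 0;0.003 0.00075 0 0 0;0.003 0.00075 0 0 0;0.003 0.00075 0 0 0;0.003 0.00075 0 0 0;0.003 0.00075 0 0 0';python3 -m creep '0.003 0.00075 0 0 0;0.003 0.00075 0 0 0;0.003 0.00075 0 0 0;0.003 0.00075 0 0 0;0.003 0.00075 0 0 0';python3 -m creep '0.003 0.00075 0 0 0;0.003 0.00075 0 0 0;0.003 0.00075 0 0 0;0.003 0.00075 0 0 0;0.003 0.00075 0 0 0'
```

```text
time_s: 13.42
tool_pos: [0.6464, -0.0332, 0.0737]
tool_rot: [179.9, 0.0, 104.6]
force: [0.1, -0.8, 0.1]
grip_width: 0.0006
grasp_force: 0.0
time_s: 14.05
tool_pos: [0.6602, -0.0299, 0.0733]
tool_rot: [-179.9, -0.0, 104.6]
force: [-1.6, 0.3, -0.6]
grip_width: 0.0004
grasp_force: 0.6
time_s: 14.68
tool_pos: [0.6758, -0.0261, 0.0741]
tool_rot: [-180.0, 0.0, 104.6]
force: [-2.6, -0.1, 3.2]
grip_width: 0.0004
grasp_force: 1.4
```

Now over the last stud. I'll run on past the end, then lift clear and back away.

```bash
python3 -m creep '0.003 0.00075 0 0 0;0.003 0.00075 0 0 0;0.003 0.00075 0 0 0;0.003 0.00075 0 0 0;0.003 0.00075 0 0 0;0.003 0.00075 0 0 0;0.003 0.00075 0 0 0';python3 -m creep '0.003 0.00075 0 0 0;0.003 0.00075 0 0 0;0.003 0.00075 0 0 0'; python3 -m creep '0.002 0 0.02 0 0;0 0 0.04 0 0;0 0 0.05 0 0;-0.02 0.04 0.04 0 0;-0.03 0.05 0 0 0;-0.03 0.05 0 0 0;-0.03 0.05 0 0 0;0 0 0 0 0'
python3 - <<'E'
from h import *
im=cams.read_camera("scene");cv2.imwrite("pics/s6.png",cv2.resize(im[170:290,190:350],None,fx=5,fy=5,interpolation=cv2.INTER_CUBIC)[:,:,::-1])
im=cams.read_camera("top");cv2.imwrite("pics/t6.png",cv2.resize(im[140:260,220:360],None,fx=5,fy=5,interpolation=cv2.INTER_CUBIC)[:,:,::-1])
E
```

```text
time_s: 15.55
tool_pos: [0.697, -0.0204, 0.0736]
tool_rot: [180.0, -0.0, 104.6]
force: [0.1, 0.2, 0.0]
grip_width: 0.0006
grasp_force: 0.0
time_s: 15.92
tool_pos: [0.706, -0.0184, 0.0738]
tool_rot: [180.0, 0.0, 104.6]
force: [0.2, -0.4, -0.6]
grip_width: 0.0005
grasp_force: 0.0
time_s: 16.92
tool_pos: [0.5953, 0.1786, 0.2253]
tool_rot: [179.9, -0.3, 105.2]
force: [-0.7, 0.4, 0.2]
grip_width: 0.0006
grasp_force: 0.0
```

View pics/s6.png

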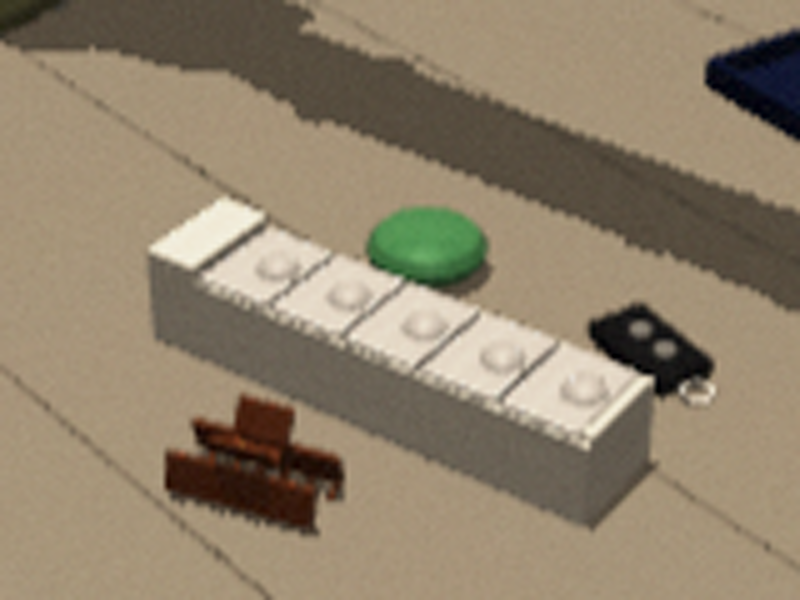

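All five lids are flat shut, the box corner is still at (150,250), the neighbours are unmoved and the hand is clear.

```bash
python3 -c "
from cell import ticket
print(ticket.sign_off())"
```

```text
the job is handed in; nothing more can be done
None
```

All five lids were shut in one stroke from the raised block to the low end, with no visible movement of the box or the things beside it; the hand is clear and the job was handed in at about 17 s.

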